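# Lower the clay donkey into the display lift

### The job

We are closing the stall: stand the pink clay donkey upright in the middle of the raised platform of the display lift, setting it down gently and letting go of it. Then squeeze the red release button in the lever's grip and, keeping it squeezed, swing the lever fully down so the platform sinks into its well with the donkey standing on it, and let go so the button springs out and the lever locks. Leave the dove, the cup and the terracotta bowl where they are.

Things in the scene. Friction and masses are not known exactly. Their poses are not given: they have to be found in the camera images.
- donkey: pink clay toy donkey, standing on four legs, loose, 0.14 to 0.26 kg. Origin on the ground under the middle of its body; z up, head towards its own -x. The barrel of its body is a box 74 long (x), 40 wide (y), 28 to 62 above the feet: pinch it across its width. Head and ears (x -30 to -67) reach 92 high
- lift: display lift, fixed: wooden base plate 270 (x) by 310 (y) by 12, blue square open-topped well with yellow rim, ratchet lever beside it. Origin on the counter, axes turn with its yaw, z up. Well's middle at x 0, y +55, 166 square outside, 150 inside, rim 75 above the counter. The lever swings in the plane y = -120
- platform_mid (a point): middle of the top face of the white platform, 140 square, 8 thick, that rides in the well; axes parallel to the lift's. 97 above the counter (22 above the rim) with the lever fully up, 25 with it fully down; it sinks 75 mm per rad of lever and is moved by the lever only
- lever (a joint): lever angle (rad): 0 fully up (grip 0.88 rad above level), 0.96 fully down on its stop. Stays where left; friction 1.2 N m, so 3 to 8 N at the grip. A pawl blocks it unless the release button is kept squeezed: from the top it turns freely only to 0.14; the pawl catches at teeth at 0.24, 0.52, 0.80, and past 0.89 a button let go springs out and locks the lever down
- release (a joint): travel of the red release button in the grip (m): 0 out, 0.007 fully squeezed; the pawl clears the teeth from 0.004 on. Its spring takes 3 N to start and 8 N fully in
- lever_hinge (a point): point on the lever's hinge axis (along the lift's y), 60 above the counter, in the lever's middle plane. At lever angle q the grip's middle lies 195*cos(0.88-q) mm from here towards the lift's -x and 195*sin(0.88-q) mm up
- lever_grip (a point): middle of the black grip at the end of the steel lever bar: 90 long, 20 wide (lift's y), 24 high, its end 45 beyond this point. The red release button, 40 by 16, stands out 9 mm from its side at the lift's -y, centred here: a pinch here across the lift's y (29 wide, 22 squeezed) pushes it in towards +y. 80 mm free on both sides
- dove: speckled cream clay dove whistle, about 95 long, 58 wide, 65 tall (mm), bystander; origin under its middle
- cup: round green glazed clay cup, 72 across the rim, 78 tall (mm), bystander; origin under its middle
- bowl: terracotta bowl, 110 across, 45 tall (mm), bystander; origin under its middle
Mind the look-alikes: they are no part of the job. Leave any blue or turquoise look-alike of the donkey alone.

How it is judged:
By the outcome, as a careful person would: the job done as asked, in the order asked, and still so for the second after the job is handed in, with the robot touching nothing.
It also fails if it takes over 56 s, if anything falls off the work surface, if the arm or the gripper's body presses on something with over 40 N, if the wrist force passes 120 N, or if a joint passes its speed limit or range.

### The arm

A 6-joint arm with a two-finger parallel gripper is mounted at the origin on the work surface. World frame = base frame: x ahead of the robot, y to its left, z up, the work surface at z = 0. Lengths are in m, angles in rad, forces in N, time in s.
With the tool pointing down it reaches from about 0.35 to 0.85 m from the base axis. Payload 8.1 kg.
Tool frame: the origin (TCP) lies at the centre of the arm's flange, where the gripper is bolted on; the fingertips stand 186 mm ahead of it and the grasp point (between the pads) lies 167 mm ahead of it; z points along the fingers, y is the line along which they close (so a half turn about z gives the same grasp; the last joint's range is limited). The gripper opens to 93 mm and grips with 3 to 60 N. Pads are 15 mm wide; open, the fingers measure 128 mm over their backs; the gripper's body (75 mm by 188 mm) begins 65 mm behind the grasp point.
Start: joints at [1.121, 0.13, 1.488, -0, 1.523, -0.085], TCP at [0.214, 0.561, 0.405] pointing down, gripper open.
Joint ranges: [-2.96, 2.96], [-0.89, 2.26], [0.02, 2.5], [-1.34, 4.48], [0, 2.73], [-2.66, 2.66]. Speed limits (rad/s): [2.39, 2.39, 2.79, 3.14, 3.14, 3.14].

### API

Orientations are given as a rotation vector (axis times angle).
In Python, from plant import robot gives the robot as it stands.
- The arm moves only by the tool apply_moves, never from a script. Its argument "series" is a list of rows, each a list of 2 entries, a list of its own where there are three numbers: the shift along the tool's x, y, z in mm, then the turn, a rotation vector about the tool's x, y, z in rad. A call has 1 to 12 rows; each row shifts and turns the commanded pose from where the row before left it, along the tool's axes as they then stand; what a row does not reach is not made up. A row lasts 1/12 s, in which the tool goes at most 41.7 mm and 7.16 degrees, less where a joint would pass 70% of its speed; a pose out of reach is approached as far as the arm can. A call is refused whole if a number of a shift passes 41.7 or a number of a turn 0.125, either way. A call with a gripper value outside its range is refused whole. "claw" is the opening, from 0 (shut) to 1 (fully open), set as the call begins (left out, the last holds). The fingers move at their own pace and stop on an object; "newtons" is the grip in N (left out, the last holds). Time passes only in rows, so rows that do not move let the fingers close. It gives the time, the measured TCP pose, the force, the opening and the grip force at its end, in the units of the state.
- robot.read_state(): the state, without advancing time (a new reading comes with each control period).
- robot.read_camera(name): name is "scene" or "top" or "wrist"; returns (picture, depth): 480x640x3 uint8, blue, green, red; 480x640 float32, m along the optical axis (not along the pixel's ray), 0 where there is no reading.
- robot.calibration(name): a dict with "fx", "fy", "cx", "cy" (pixels), "D" ([k1, k2, p1, p2, k3] as OpenCV has them; the pictures are not rectified), "extrinsics" (4x4, takes a point from world to camera coordinates). Camera axes: x right, y down, z forward; pixel columns grow to the right and rows downward; lengths in m; the calibration is good to about 2 mm. A picture is of the moment at which its call begins: read the wrist's pose just before it. calibration takes no time and is no camera call; for the wrist camera it gives the pose at the moment of the call.
- robot.close_job(): hands the job in; it is judged then, once.
The state is a dict: "t": time; "q": joint angles; "dq": joint speeds; "joint_torque": joint torques, N m; "tool_pos": TCP position; "orientation": TCP orientation; "force": force on the tool from outside, world axes, zero at the start; "wrist_torque": the same for the moment, N m; "opening": finger opening in m; "gripper_force": force on a finger pad.
Only numpy, scipy, OpenCV 4.12 (cv2) and the standard library are available. Lean on these libraries where they do the work, as an engineer would, in place of code of your own. Each camera call takes 0.05 s, during which the arm holds its last target. There are 200 camera calls.

## Working session

There is one attempt and no reset: what is moved stays moved. The work goes in short steps, Python scripts to look and compute and a tool call to move; the robot and the scene stay as the last step left them, time stands still between calls to the robot, and variables do not carry over. Pictures are saved under pics/ and viewed, at most 10 in all, crops included, and the job is handed in when it is done.

Besides the shell and the picture viewer there is one more tool, called as name(argument=value, ...) on one line, values as JSON. apply_moves: Moves the arm, as the interface text tells. Its arguments: {"type":"object","properties":{"series":{"type":"array"},"claw":{"type":"number"},"newtons":{"type":"number"}},"required":["series"]}

```bash
ls; mkdir -p pics; cat > h.py <<'E'
import numpy as np, cv2
from plant import robot
from scipy.spatial.transform import Rotation as R
def cam(n):
    c=robot.calibration(n); p,d=robot.read_camera(n); return p,d,c
def world(d,c):
    v,u=np.mgrid[0:480,0:640]
    K=np.array([[c['fx'],0,c['cx']],[0,c['fy'],c['cy']],[0,0,1.]])
    xy=cv2.undistortPoints(np.stack([u,v],-1).reshape(-1,1,2).astype(float),K,np.array(c['D'])).reshape(480,640,2)
    P=np.dstack([xy*d[...,None],d]); T=np.linalg.inv(np.array(c['extrinsics']))
    return P@T[:3,:3].T+T[:3,3]
E
python3 - <<'E'
from h import *
for n in ('scene','top'):
    p,d,c=cam(n); cv2.imwrite(f'pics/{n}0.png',p); np.savez(f'{n}0.npz',p=p,d=d,W=world(d,c))
s=robot.read_state(); print(s)
E
```

```text
pics
{'t': 0.1, 'q': array([ 1.12059592e+00,  1.31089111e-01,  1.48917128e+00, -5.67402396e-06,
        1.52299241e+00, -8.54207412e-02]), 'dq': array([-1.05563992e-03, -1.54136903e-03, -2.41544319e-03, -3.16466780e-05,
       -7.24035901e-04,  1.18174215e-03]), 'joint_torque': array([ 1.98047259e-03, -5.61340785e+01, -4.93095410e+01,  7.71925575e-02,
        2.92622525e-02, -1.01314536e-04]), 'tool_pos': array([0.2139485 , 0.56033971, 0.40378952]), 'orientation': array([-5.69743656e-01, -3.08905560e+00,  2.51679569e-03]), 'force': array([ 0.83860525, -0.43895704, -0.08698761]), 'wrist_torque': array([ 0.07612511,  0.04312814, -0.01660183]), 'gripper_force': 0.0, 'opening': 0.09294988272623426}
```

View pics/scene0.png

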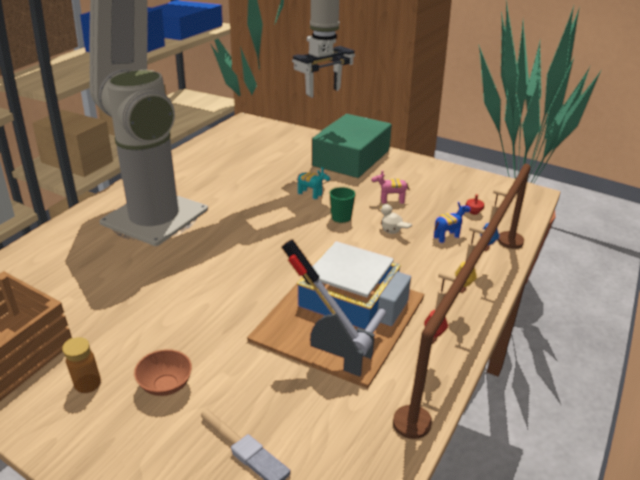

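View pics/top0.png

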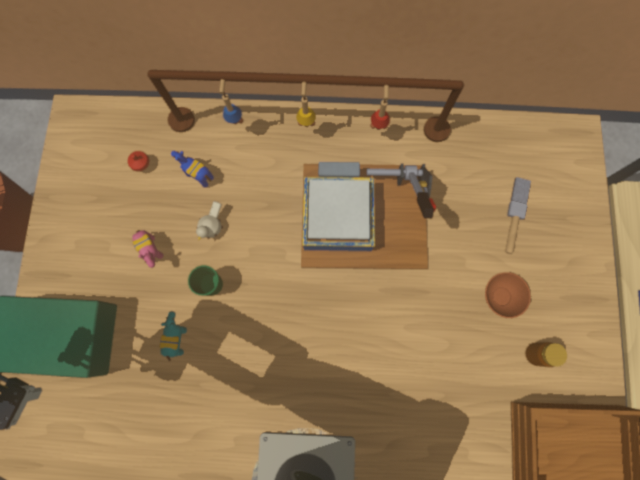

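Pink donkey at top (145,247); the look-alikes are blue (195,168) and turquoise (172,338). Only the one at (145,247) is pink, so it is the target. The lift is at about (340,212), with the lever grip at (427,203). I'll confirm with a crop and measure.

```bash
python3 - <<'E'
from h import *
z=np.load('top0.npz');p,W=z['p'],z['W'];hsv=cv2.cvtColor(p,cv2.COLOR_BGR2HSV)
def box(u0,u1,v0,v1):
    m=np.zeros((480,640),bool);m[v0:v1,u0:u1]=1;return m
zz=W[...,2]
# platform
m=box(290,390,165,260)&(zz>.09)&(zz<.108)&(hsv[...,1]<60)
P=W[m];r=cv2.minAreaRect((P[:,:2]*1000).astype(np.float32));print('plat',m.sum(),r,np.median(P[:,2]))
# base plate
m=box(295,435,155,275)&(zz>.007)&(zz<.018)
P=W[m];r=cv2.minAreaRect((P[:,:2]*1000).astype(np.float32));print('base',m.sum(),r)
# donkey
m=box(125,170,222,275)&(zz>.012);P=W[m]
print('donkey',m.sum(),P.min(0),P.max(0))
b=P[(P[:,2]>.05)&(P[:,2]<.068)];print('body',len(b),cv2.minAreaRect((b[:,:2]*1000).astype(np.float32)),b.mean(0))
h=P[P[:,2]>.075];print('head',len(h),h.mean(0))
# red button, grip
m=box(405,445,160,225);P=W[m&(zz>.13)];print('grip',len(P),P.min(0),P.max(0),P.mean(0))
m2=m&(hsv[...,1]>150)&((hsv[...,0]<8)|(hsv[...,0]>172))&(hsv[...,2]>80);print('red',m2.sum(),W[m2].mean(0),W[m2].min(0),W[m2].max(0))
for n,(u,v) in dict(dove=(208,225),cup=(205,281),bowl=(508,295),blue=(195,168),gbox=(50,330),rackL=(180,118),rail=(300,80)).items(): print(n,W[v,u])
cv2.imwrite('pics/crop1.png',np.hstack([cv2.resize(p[215:285,115:185],(400,400),interpolation=3),cv2.resize(p[150:240,370:460],(400,400),interpolation=3)]))
E
```

```text
plat 3495 ((622.7669067382812, -50.621971130371094), (142.59225463867188, 139.15814208984375), 1.7276716232299805) 0.0949372935461581
base 6380 ((639.9765014648438, -109.09298706054688), (283.5933532714844, 325.8619689941406), 1.752629280090332)
donkey 642 [ 0.31536184 -0.03560393  0.01281108] [0.56478102 0.44022614 1.10064654]
body 410 ((515.6866455078125, 405.66180419921875), (103.09222412109375, 41.863670349121094), 33.92529296875) [0.52663304 0.4094756  0.06072707]
head 118 [0.47077019 0.3446854  0.18566704]
grip 500 [ 0.31536184 -0.25908319  0.13037272] [ 0.70203372 -0.03560393  1.10064654] [ 0.61272434 -0.22542509  0.21647264]
red 31 [ 0.60292032 -0.23954731  0.22142386] [ 0.58544087 -0.24450125  0.20264825] [ 0.61870013 -0.23436184  0.24677252]
dove [0.58191851 0.26233065 0.04636124]
cup [0.45031873 0.26651956 0.00767074]
bowl [ 0.44912489 -0.47386113  0.00529396]
blue [0.72116367 0.305068   0.06182867]
gbox [0.3127159  0.57818153 0.10101939]
rackL [0.87159921 0.37119221 0.0285977 ]
rail [0.8717988  0.04571843 0.22200589]
```

View pics/crop1.png

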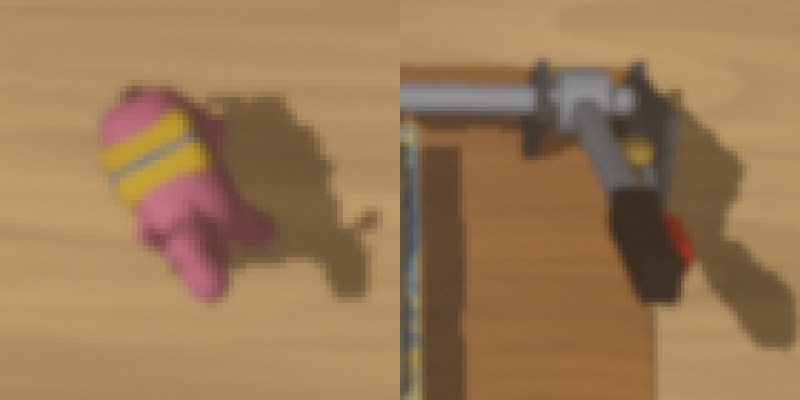

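The crop shows the pink donkey standing, head to lower right, and the grip with the red button on its right (world −y) side. Next I'll hover over the donkey.

```bash
cat >> h.py <<'E'
def go(g,ya,L=.167):
    """g: grasp point target (m), ya: world angle (deg) of tool y, tool down. Prints shift in present tool axes (mm), turn rotvec (applied after shift)"""
    s=robot.read_state(); R0=R.from_rotvec(s['orientation'])
    y=np.array([np.cos(np.radians(ya)),np.sin(np.radians(ya)),0]);zt=np.array([0,0,-1.]);x=np.cross(y,zt)
    best=None
    for k in (1,-1):
        rv=(R0.inv()*R.from_matrix(np.c_[k*x,k*y,zt])).as_rotvec()
        if best is None or np.linalg.norm(rv)<np.linalg.norm(best): best=rv
    tcp=np.array(g)-L*zt
    print('t %.2f'%s['t'],'shift',np.round(R0.inv().apply(tcp-s['tool_pos'])*1000,1),'turn',np.round(best,3),'q6 %.2f'%s['q'][5],'gp',np.round(s['tool_pos']+L*R0.apply([0,0,1]),4),'F',np.round(s['force'],1))
E
python3 - <<'E'
from h import *
go([.528,.414,.20],124)
z=np.load('top0.npz');p,W=z['p'],z['W'];hsv=cv2.cvtColor(p,cv2.COLOR_BGR2HSV)
m=np.zeros((480,640),bool);m[222:275,125:170]=1
P=W[m&(hsv[...,1]>110)&(hsv[...,0]>15)&(hsv[...,0]<30)&(hsv[...,2]>120)];P=P[(P[:,2]>.03)&(P[:,2]<.09)]
print('blanket',len(P),P.mean(0),np.median(P[:,2]))
E
```

```text
t 0.10 shift [-345.6  -24.6   36.8] turn [-0.001 -0.001 -0.958] q6 -0.09 gp [0.2138 0.5601 0.2368] F [ 0.8 -0.4 -0.1]
blanket 145 [0.5286132  0.41293656 0.06214084] 0.06232372320040791
```

apply_moves(series=[[[-20, -2, 3], [0, 0, 0]], [[-32, -2, 3], [0, 0, 0]], [[-34, -2, 3], [0, 0, 0]], [[-34, -2, 3], [0, 0, 0]], [[-34, -2, 3], [0, 0, 0]], [[-34, -2, 3], [0, 0, 0]], [[-34, -2, 3], [0, 0, 0]], [[-34, -2, 3], [0, 0, 0]], [[-34, -2, 3], [0, 0, 0]], [[-30, -2, 3], [0, 0, 0]], [[-18, -2, 3], [0, 0, 0]], [[-8, -2, 3], [0, 0, 0]]], claw=1, newtons=12)

```text
t: 1.1
tool_pos: [0.5307, 0.4131, 0.3677]
orientation: [-0.574, -3.088, 0.001]
force: [-0.2, -0.1, 0.1]
opening: 0.0931
gripper_force: 0.0
```

apply_moves(series=[[[0, 0, 0], [0, 0, -0.1]], [[0, 0, 0], [0, 0, -0.12]], [[0, 0, 0], [0, 0, -0.12]], [[0, 0, 0], [0, 0, -0.12]], [[0, 0, 0], [0, 0, -0.12]], [[0, 0, 0], [0, 0, -0.12]], [[0, 0, 0], [0, 0, -0.12]], [[0, 0, 0], [0, 0, -0.1]], [[0, 0, 0], [0, 0, -0.04]], [[0, 0, 0], [0, 0, 0]], [[0, 0, 0], [0, 0, 0]]])

```text
t: 2.02
tool_pos: [0.5278, 0.4153, 0.3685]
orientation: [0.92, -3.003, -0.0]
force: [-0.1, 0.2, -0.1]
opening: 0.0929
gripper_force: 0.0
```

```bash
python3 - <<'E'
from h import *
p,d,c=cam('wrist');W=world(d,c);np.savez('w1.npz',p=p,d=d,W=W)
hsv=cv2.cvtColor(p,cv2.COLOR_BGR2HSV);z=W[...,2];near=(np.hypot(W[...,0]-.528,W[...,1]-.413)<.09)
m=near&(z>.052)&(z<.067);P=W[m]
print('all',len(P),cv2.minAreaRect((P[:,:2]*1000).astype(np.float32)))
mb=m&(hsv[...,1]>110)&(hsv[...,0]>15)&(hsv[...,0]<32);P=W[mb]
print('blanket',len(P),P.mean(0),cv2.minAreaRect((P[:,:2]*1000).astype(np.float32)))
P=W[near&(z>.075)&(z<.1)];print('head',len(P),P.mean(0) if len(P) else 0)
cv2.imwrite('pics/w1.png',p)
go([.528,.414,.20],124)
E
```

```text
all 2847 ((528.4905395507812, 414.4723205566406), (73.74368286132812, 40.743690490722656), 33.58396911621094)
blanket 1120 [0.52898208 0.41481824 0.06244432] ((528.990478515625, 415.1090087890625), (28.35342025756836, 39.7568473815918), 32.38666534423828)
head 922 [0.48900667 0.38940998 0.0817897 ]
t 2.07 shift [ 0.6 -1.   1.6] turn [ 0.    -0.     0.001] q6 -1.57 gp [0.5279 0.4152 0.2016] F [ 0.  -0.2  0.8]
```

View pics/w1.png

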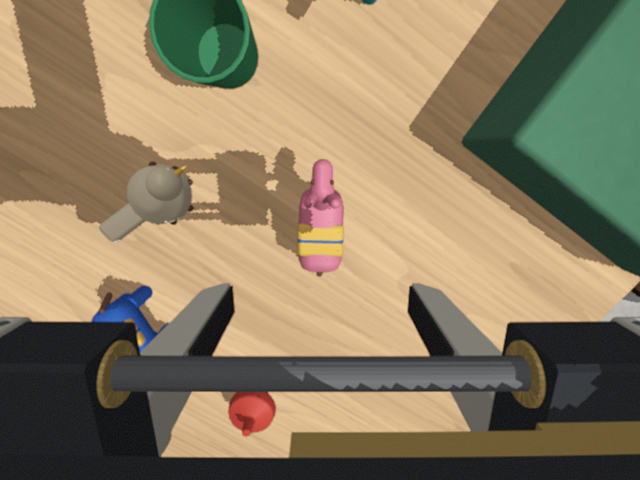

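The donkey, at (321,235), lies straight between the fingers, facing away at the top. The dove (160,195) and cup (205,40) are clear. Descend and grip.

apply_moves(series=[[[0, -0.5, 12], [0, 0, 0]], [[0, 0, 22], [0, 0, 0]], [[0, 0, 25], [0, 0, 0]], [[0, 0, 25], [0, 0, 0]], [[0, 0, 25], [0, 0, 0]], [[0, 0, 22], [0, 0, 0]], [[0, 0, 14], [0, 0, 0]], [[0, 0, 8], [0, 0, 0]], [[0, 0, 3], [0, 0, 0]], [[0, 0, 0], [0, 0, 0]], [[0, 0, 0], [0, 0, 0]]])

```text
t: 2.98
tool_pos: [0.5295, 0.4146, 0.2141]
orientation: [-0.92, 3.002, 0.001]
force: [0.1, -0.6, -0.0]
opening: 0.0932
gripper_force: 0.0
```

apply_moves(series=[[[0, 0, 0], [0, 0, 0]], [[0, 0, 0], [0, 0, 0]], [[0, 0, 0], [0, 0, 0]], [[0, 0, 0], [0, 0, 0]], [[0, 0, 0], [0, 0, 0]], [[0, 0, 0], [0, 0, 0]], [[0, 0, 0], [0, 0, 0]], [[0, 0, 0], [0, 0, 0]]], claw=0, newtons=12)

```text
t: 3.65
tool_pos: [0.529, 0.4142, 0.2127]
orientation: [0.921, -3.003, 0.0]
force: [-0.4, 0.2, 0.4]
opening: 0.0436
gripper_force: 0.0
```

apply_moves(series=[[[0, 0, 0], [0, 0, 0]], [[0, 0, 0], [0, 0, 0]], [[0, 0, 0], [0, 0, 0]]])

```text
t: 3.9
tool_pos: [0.5289, 0.4143, 0.2127]
orientation: [0.921, -3.003, -0.0]
force: [-0.1, 0.3, -0.8]
opening: 0.04
gripper_force: 11.9
```

apply_moves(series=[[[0, 0, -4], [0, 0, 0]], [[0, 0, -8], [0, 0, 0]], [[0, 0, -16], [0, 0, 0]], [[0, 0, -22], [0, 0, 0]], [[0, 0, -25], [0, 0, 0]], [[0, 0, -25], [0, 0, 0]], [[0, 0, -25], [0, 0, 0]], [[0, 0, -22], [0, 0, 0]], [[0, 0, -16], [0, 0, 0]], [[0, 0, -7], [0, 0, 0]], [[0, 0, 0], [0, 0, 0]], [[0, 0, 0], [0, 0, 0]]])

```text
t: 4.9
tool_pos: [0.5289, 0.4142, 0.3825]
orientation: [-0.921, 3.003, -0.0]
force: [-1.0, 0.1, -2.4]
opening: 0.0402
gripper_force: 11.9
```

```bash
python3 - <<'E'
from h import *
p,d,c=cam('wrist');W=world(d,c)
s=robot.read_state();print(s['opening'],s['gripper_force'])
Ti=R.from_rotvec(s['orientation']).inv();T=(Ti.apply((W.reshape(-1,3)-s['tool_pos']))*1000).reshape(480,640,3)
hsv=cv2.cvtColor(p,cv2.COLOR_BGR2HSV)
m=(hsv[...,1]>110)&(hsv[...,0]>15)&(hsv[...,0]<32)&(abs(T[...,2]-150)<15)&(abs(T[...,0])<30)&(abs(T[...,1])<25)
A=T[m];print('blanket tool',m.sum(),A.mean(0))
q=np.linalg.lstsq(np.c_[A[:,:2],np.ones(len(A))],A[:,2],rcond=None)[0];print('tilt',q)
go([.6228,-.0506,.155],91.73)
E
```

```text
0.040338143123899425 11.903284639120102
blanket tool 3889 [  1.3956192   -0.9487732  149.18161214]
tilt [4.21121402e-02 8.50129367e-05 1.49122920e+02]
t 4.95 shift [ 182.5 -437.5   59.7] turn [-0.001 -0.002  0.565] q6 -1.58 gp [0.5285 0.4139 0.2143] F [ 0.  -0.1 -1.7]
```

apply_moves(series=[[[5, -12, 0], [0, 0, 0]], [[10, -24, 0], [0, 0, 0]], [[14, -33, 0], [0, 0, 0]], [[14, -33.5, 0], [0, 0, 0]], [[14, -33.5, 0], [0, 0, 0]], [[14, -33.5, 0], [0, 0, 0]], [[14, -33.5, 0], [0, 0, 0]], [[14, -33.5, 0], [0, 0, 0]], [[14, -33.5, 0], [0, 0, 0]], [[14, -33.5, 0], [0, 0, 0]], [[14, -33.5, 0], [0, 0, 0]], [[14, -33.5, 0], [0, 0, 0]]])

```text
t: 5.95
tool_pos: [0.6077, 0.0179, 0.3811]
orientation: [0.92, -3.001, -0.001]
force: [0.5, -0.7, -1.7]
opening: 0.0401
gripper_force: 11.9
```

apply_moves(series=[[[13, -31, 0], [0, 0, 0]], [[9, -22, 0], [0, 0, 0]], [[5, -13, 0], [0, 0, 0.04]], [[0, 0, 0], [0, 0, 0.09]], [[0, 0, 0], [0, 0, 0.11]], [[0, 0, 0], [0, 0, 0.11]], [[0, 0, 0], [0, 0, 0.11]], [[0, 0, 0], [0, 0, 0.075]], [[0, 0, 0], [0, 0, 0.03]], [[0, 0, 0], [0, 0, 0]], [[0, 0, 0], [0, 0, 0]]])

```text
t: 6.87
tool_pos: [0.6227, -0.049, 0.3818]
orientation: [0.048, -3.14, -0.001]
force: [0.2, 0.0, -1.0]
opening: 0.0402
gripper_force: 11.9
```

```bash
python3 - <<'E'
from h import *
go([.6228,-.0506,.155],91.73)
p,d,c=cam('wrist');W=world(d,c);cv2.imwrite('pics/w2.png',p);np.savez('w2.npz',p=p,W=W)
z=W[...,2];m=(abs(z-.096)<.006)&(abs(W[...,0]-.62)<.1)&(abs(W[...,1]+.05)<.1)
P=W[m];print('plat',m.sum(),cv2.minAreaRect((P[:,:2]*1000).astype(np.float32)),np.median(P[:,2]))
E
```

```text
t 6.87 shift [-0.2 -1.6 59.8] turn [ 0.    -0.002  0.   ] q6 -1.76 gp [ 0.6224 -0.049   0.2148] F [ 0.2  0.  -1. ]
plat 15390 ((616.9581909179688, -50.16523742675781), (127.05988311767578, 140.80409240722656), 1.9889328479766846) 0.09492767057371296
```

View pics/w2.png

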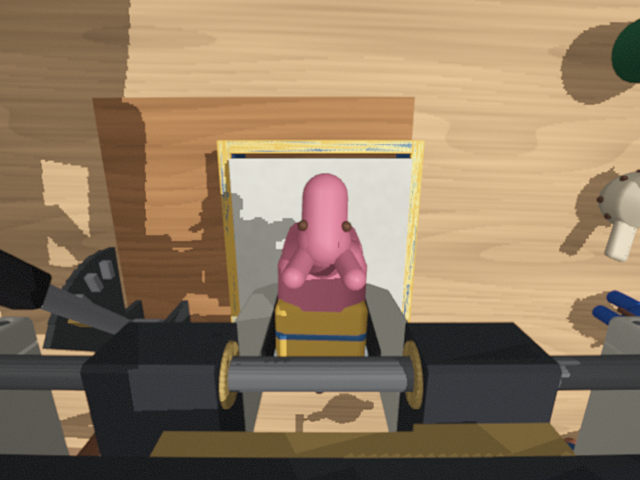

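The donkey is held above the platform, with the platform's far edge at row 157 and its sides at columns 230 and 410. Its middle agrees with the first estimate. Lower gently.

apply_moves(series=[[[0, -0.5, 6], [0, 0, 0]], [[0, -0.5, 10], [0, 0, 0]], [[0, 0, 13], [0, 0, 0]], [[0, 0, 13], [0, 0, 0]], [[0, 0, 11], [0, 0, 0]], [[0, 0, 7], [0, 0, 0]], [[0, 0, 4], [0, 0, 0]], [[0, 0, 2], [0, 0, 0]], [[0, 0, 1], [0, 0, 0]], [[0, 0, 0], [0, 0, 0]], [[0, 0, 0], [0, 0, 0]]])

```text
t: 7.83
tool_pos: [0.6233, -0.0503, 0.3165]
orientation: [-0.048, 3.14, -0.0]
force: [-0.1, -0.0, -1.7]
opening: 0.0401
gripper_force: 11.9
```

apply_moves(series=[[[0, 0, 1], [0, 0, 0]], [[0, 0, 1], [0, 0, 0]], [[0, 0, 1], [0, 0, 0]], [[0, 0, 0], [0, 0, 0]], [[0, 0, 0], [0, 0, 0]]])

```text
t: 8.25
tool_pos: [0.623, -0.0502, 0.3127]
orientation: [0.047, -3.141, -0.0]
force: [0.5, 1.2, -2.3]
opening: 0.04
gripper_force: 11.9
```

apply_moves(series=[[[0, 0, 1], [0, 0, 0]], [[0, 0, 1], [0, 0, 0]], [[0, 0, 0], [0, 0, 0]], [[0, 0, 0], [0, 0, 0]]])

```text
t: 8.58
tool_pos: [0.623, -0.0502, 0.3106]
orientation: [0.047, -3.141, -0.0]
force: [0.2, 0.2, -2.8]
opening: 0.0399
gripper_force: 11.9
```

apply_moves(series=[[[0, 0, 1], [0, 0, 0]], [[0, 0, 0], [0, 0, 0]], [[0, 0, 0], [0, 0, 0]]])

```text
t: 8.83
tool_pos: [0.623, -0.0502, 0.3097]
orientation: [0.047, -3.141, -0.0]
force: [0.0, 0.6, -2.7]
opening: 0.0404
gripper_force: 11.9
```

apply_moves(series=[[[0, 0, 1], [0, 0, 0]], [[0, 0, 0], [0, 0, 0]], [[0, 0, 0], [0, 0, 0]]])

```text
t: 9.08
tool_pos: [0.623, -0.0502, 0.3086]
orientation: [0.047, -3.141, -0.0]
force: [-0.6, 0.0, -1.9]
opening: 0.0401
gripper_force: 11.9
```

apply_moves(series=[[[0, 0, 0.7], [0, 0, 0]], [[0, 0, 0], [0, 0, 0]], [[0, 0, 0], [0, 0, 0]]])

```text
t: 9.33
tool_pos: [0.623, -0.0502, 0.3079]
orientation: [0.047, -3.141, -0.0]
force: [-0.2, -0.5, -1.3]
opening: 0.0405
gripper_force: 11.9
```

```bash
python3 - <<'E'
from h import *
s=robot.read_state();print(s['force'],s['wrist_torque'])
p,d,c=cam('scene');W=world(d,c);cv2.imwrite('pics/s2.png',cv2.resize(p[220:340,250:450],(800,480),interpolation=3))
E
```

```text
[-0.1868823  -0.46431701 -1.27626047] [ 0.03598269 -0.00025725 -0.0235906 ]
```

View pics/s2.png

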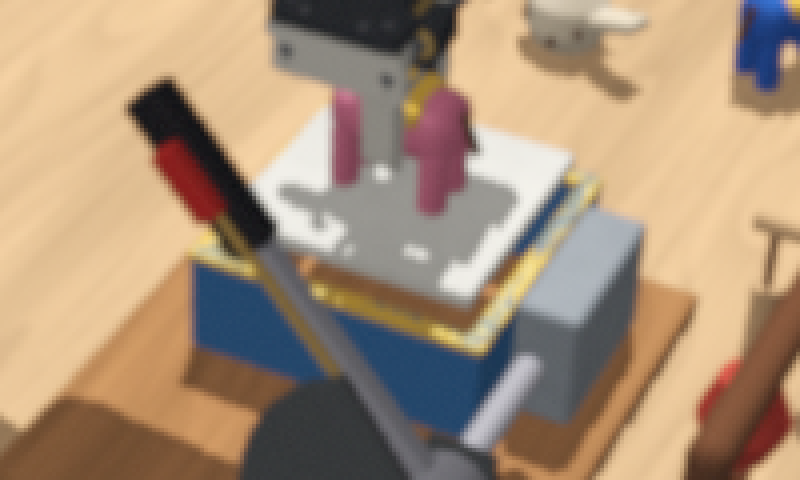

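The legs at (345,180) and (430,210) look on, or almost on, the platform. I'll go a touch lower.

apply_moves(series=[[[0, 0, 0.7], [0, 0, 0]], [[0, 0, 0], [0, 0, 0]], [[0, 0, 0], [0, 0, 0]]])

```text
t: 9.63
tool_pos: [0.6231, -0.0502, 0.3074]
orientation: [-0.047, 3.141, -0.0]
force: [0.7, 0.2, -1.3]
opening: 0.0401
gripper_force: 11.9
```

apply_moves(series=[[[0, 0, 0.7], [0, 0, 0]], [[0, 0, 0], [0, 0, 0]], [[0, 0, 0], [0, 0, 0]]])

```text
t: 9.88
tool_pos: [0.6231, -0.0502, 0.3074]
orientation: [-0.048, 3.141, -0.0]
force: [-2.3, 1.1, 5.1]
opening: 0.04
gripper_force: 11.9
```

Contact, at about 6 N. Release and retreat.

apply_moves(series=[[[0, 0, -0.5], [0, 0, 0]], [[0, 0, 0], [0, 0, 0]]])

```text
t: 10.05
tool_pos: [0.6231, -0.0502, 0.3073]
orientation: [-0.047, 3.141, -0.0]
force: [-2.1, 0.3, 3.2]
opening: 0.0401
gripper_force: 11.9
```

apply_moves(series=[[[0, 0, 0], [0, 0, 0]], [[0, 0, 0], [0, 0, 0]], [[0, 0, 0], [0, 0, 0]], [[0, 0, 0], [0, 0, 0]], [[0, 0, 0], [0, 0, 0]], [[0, 0, 0], [0, 0, 0]]], claw=0.9)

```text
t: 10.55
tool_pos: [0.623, -0.0502, 0.307]
orientation: [0.047, -3.141, 0.0]
force: [-0.2, -0.0, -0.3]
opening: 0.0754
gripper_force: 0.0
```

apply_moves(series=[[[0, 0, -5], [0, 0, 0]], [[0, 0, -14], [0, 0, 0]], [[0, 0, -24], [0, 0, 0]], [[0, 0, -30], [0, 0, 0]], [[0, 0, -30], [0, 0, 0]], [[0, 0, -25], [0, 0, 0]], [[0, 0, -15], [0, 0, 0]], [[0, 0, -7], [0, 0, 0]], [[0, 0, 0], [0, 0, 0]], [[0, 0, 0], [0, 0, 0]]])

```text
t: 11.38
tool_pos: [0.623, -0.0502, 0.4572]
orientation: [-0.047, 3.141, -0.0]
force: [-0.7, 0.3, 0.0]
opening: 0.0836
gripper_force: 0.0
```

```bash
python3 - <<'E'
from h import *
p,d,c=cam('top');W=world(d,c);s=robot.read_state();print(s['tool_pos'],s['opening'],s['q'])
p2,d2,c2=cam('wrist');W2=world(d2,c2);cv2.imwrite('pics/w3.png',p2);np.savez('w3.npz',p=p2,W=W2)
z=W2[...,2];near=np.hypot(W2[...,0]-.623,W2[...,1]+.05)<.07
P=W2[near&(z>.145)&(z<.165)];print('body',len(P),cv2.minAreaRect((P[:,:2]*1000).astype(np.float32)),np.median(P[:,2]))
# scene: lever points
p3,d3,c3=cam('scene');W3=world(d3,c3);np.savez('s3.npz',p=p3,W=W3);cv2.imwrite('pics/s3.png',p3)
h=cv2.cvtColor(p3,cv2.COLOR_BGR2HSV);m=np.zeros((480,640),bool);m[235:290,275:330]=1
r=m&(h[...,1]>150)&((h[...,0]<8)|(h[...,0]>172))&(h[...,2]>80);P=W3[r];print('red',len(P),np.median(P,0),P.min(0),P.max(0))
g=m&(h[...,2]<60);P=W3[g];P=P[(P[:,2]>.15)&(P[:,2]<.28)];print('black',len(P),np.median(P,0),P.min(0),P.max(0))
E
```

```text
[ 0.6228435  -0.05019513  0.45595121] 0.08382564637546937 [-1.62455746e-01  1.83316870e-01  1.33719705e+00  3.03775519e-05
  1.62274765e+00 -1.76341830e+00]
body 3081 ((608.1333618164062, -51.05396270751953), (40.34612274169922, 106.78873443603516), 89.91126251220703) 0.15672350726713297
red 192 [ 0.60635082 -0.24222909  0.21074878] [ 0.5846251  -0.24833258  0.19245309] [ 0.62202985 -0.23351397  0.22721295]
black 346 [ 0.60671662 -0.23160252  0.22037184] [ 0.57438606 -0.23958523  0.17817027] [ 0.64049964 -0.21955552  0.24511662]
```

View pics/w3.png

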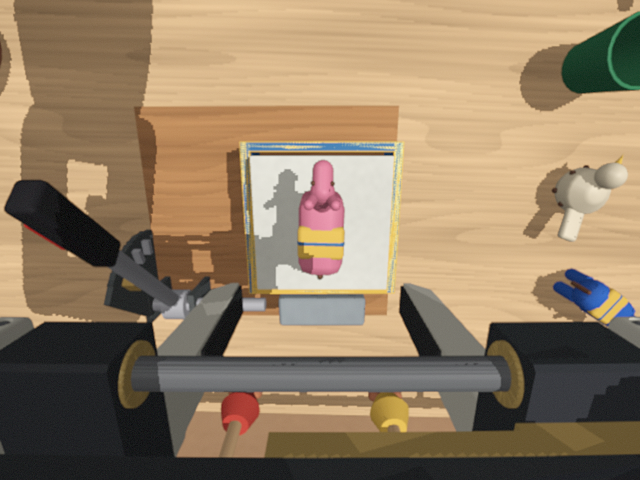

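The donkey stands free at (322,225), centred on the platform. The grip is on the left, running from (30,195) to (110,255). I'll refine its lateral position and work out the move there.

```bash
python3 - <<'E'
from h import *
z=np.load('w3.npz');p,W=z['p'],z['W'];h=cv2.cvtColor(p,cv2.COLOR_BGR2HSV)
m=np.zeros((480,640),bool);m[175:270,0:125]=1
Z=W[...,2];m&=(h[...,2]<70)&(Z>.16)&(Z<.28)
P=W[m];e=np.array([-np.sin(.0302),np.cos(.0302)]);x=np.array([np.cos(.0302),np.sin(.0302)])
o=np.array([.6245,-.1056]);Ly=(P[:,:2]-o)@e;Lx=(P[:,:2]-o)@x
print(len(P),'lift y pct',np.percentile(Ly,[1,5,50,95,99])*1000,'x',np.percentile(Lx,[1,50,99])*1000,'z',np.percentile(P[:,2],[1,50,99]))
# top-face only: points with normal offset
u=np.array([-np.cos(.88),np.sin(.88)]);n=np.array([np.sin(.88),np.cos(.88)])
g=np.c_[Lx,P[:,2]];print('along n',np.percentile(g@n,[50,90,99])*1000,'along u max',np.percentile(g@u,[1,99])*1000)
go([.605,-.2275,.30],91.73)
E
```

```text
4931 lift y pct [-125.49283904 -123.41027581 -110.28993436 -108.65080791 -108.26893049] x [-58.70452801 -32.44578587  10.21973468] z [0.17676324 0.2244953  0.24642637]
along n [118.53645486 125.70817701 127.06880972] along u max [134.14608444 219.53042334]
t 11.53 shift [  23.2 -176.7  -11.9] turn [ 0.001 -0.003  0.   ] q6 -1.76 gp [ 0.6223 -0.0501  0.2881] F [-0.3  0.6 -0.7]
```

apply_moves(series=[[[1, -8, -3], [0, 0, 0]], [[2, -16, -3], [0, 0, 0]], [[2, -22, -3], [0, 0, 0]], [[3, -26, -3], [0, 0, 0]], [[3, -28, 0], [0, 0, 0]], [[3, -28, 0], [0, 0, 0]], [[3, -22, 0], [0, 0, 0]], [[3, -15, 0], [0, 0, 0]], [[2, -8, 0], [0, 0, 0]], [[1, -3, 0], [0, 0, 0]], [[0, 0, 0], [0, 0, 0]], [[0, 0, 0], [0, 0, 0]]], claw=1, newtons=30)

```text
t: 12.53
tool_pos: [0.6055, -0.226, 0.4691]
orientation: [0.049, -3.141, -0.001]
force: [0.5, 0.2, 1.0]
opening: 0.0929
gripper_force: 0.0
```

```bash
python3 - <<'E'
from h import *
go([.605,-.2265,.209],91.73)
E
```

```text
t 12.53 shift [ 0.5 -0.5 93.1] turn [ 0.    -0.     0.001] q6 -2.04 gp [ 0.6055 -0.2259  0.3021] F [0.5 0.2 1. ]
```

apply_moves(series=[[[0, -0.5, 6], [0, 0, 0]], [[0.5, 0, 12], [0, 0, 0]], [[0, 0, 17], [0, 0, 0]], [[0, 0, 18], [0, 0, 0]], [[0, 0, 17], [0, 0, 0]], [[0, 0, 12], [0, 0, 0]], [[0, 0, 7], [0, 0, 0]], [[0, 0, 3], [0, 0, 0]], [[0, 0, 1], [0, 0, 0]], [[0, 0, 0], [0, 0, 0]], [[0, 0, 0], [0, 0, 0]]])

```text
t: 13.45
tool_pos: [0.6052, -0.2275, 0.3774]
orientation: [-0.047, 3.14, -0.001]
force: [-0.2, 0.6, -0.2]
opening: 0.0931
gripper_force: 0.0
```

apply_moves(series=[[[0, 0, 0], [0, 0, 0]], [[0, 0, 0], [0, 0, 0]], [[0, 0, 0], [0, 0, 0]], [[0, 0, 0], [0, 0, 0]], [[0, 0, 0], [0, 0, 0]], [[0, 0, 0], [0, 0, 0]], [[0, 0, 0], [0, 0, 0]], [[0, 0, 0], [0, 0, 0]], [[0, 0, 0], [0, 0, 0]], [[0, 0, 0], [0, 0, 0]], [[0, 0, 0], [0, 0, 0]], [[0, 0, 0], [0, 0, 0]]], claw=0, newtons=30)

```text
t: 14.45
tool_pos: [0.6049, -0.2259, 0.3761]
orientation: [0.049, -3.14, -0.005]
force: [-0.8, 7.1, 1.1]
opening: 0.0212
gripper_force: 30.0
```

```bash
python3 - <<'E'
from h import *
go([.605,-.2265,.209],91.73)
p,d,c=cam('scene');cv2.imwrite('pics/s4.png',cv2.resize(p[200:340,240:440],(800,560),interpolation=3))
E
```

```text
t 14.45 shift [-0.1 -0.6  0.1] turn [ 0.003 -0.001  0.001] q6 -2.04 gp [ 0.6048 -0.2254  0.2091] F [-0.8  7.1  1.1]
```

View pics/s4.png

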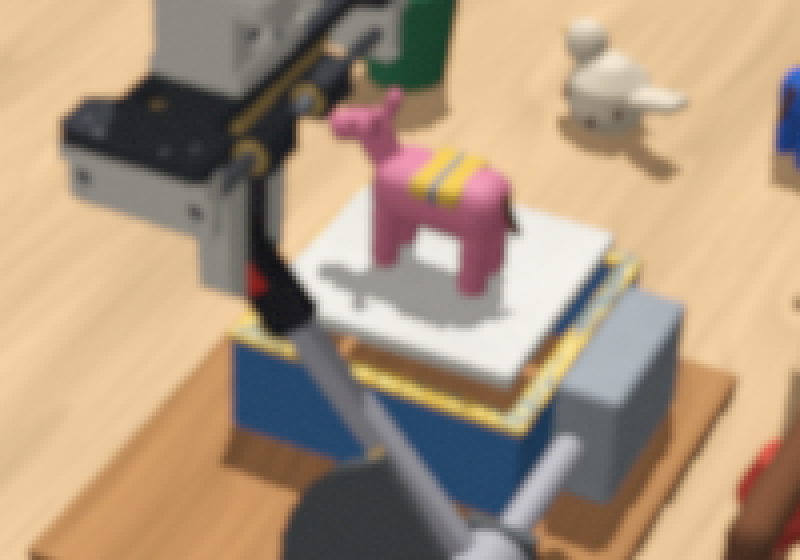

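The opening of 21 mm means the button is fully squeezed. The pads hold the grip at (265,280), and the donkey stands well. Swing along the arc with the squeeze held.

apply_moves(series=[[[2, 0.6, 2], [0, 0, 0]], [[4, 0.4, 3], [0, 0, 0]], [[5.6, 0, 5.4], [0, 0, 0]], [[5.4, 0, 5.6], [0, 0, 0]], [[5.3, 0, 5.7], [0, 0, 0]]])

```text
t: 14.92
tool_pos: [0.5833, -0.2261, 0.3563]
orientation: [-0.049, 3.137, 0.001]
force: [1.8, 5.7, 7.3]
opening: 0.0206
gripper_force: 30.0
```

```bash
python3 - <<'E'
from h import *
go([.605,-.2265,.209],91.73)
s=robot.read_state();print(s['opening'],s['gripper_force'])
p,d,c=cam('top');W=world(d,c);print('plat z',np.median(W[225:238,315:330,2]),np.median(W[190:200,312:322,2]))
E
```

```text
t 14.92 shift [-21.7  -1.1 -19.6] turn [0.    0.004 0.001] q6 -2.05 gp [ 0.584  -0.226   0.1893] F [1.8 5.7 7.3]
0.02058359290445954 29.99706208705902
plat z 0.08480586685677882 0.08494029677005632
```

apply_moves(series=[[[5.1, 0.3, 5.9], [0, 0, 0]], [[4.8, 0.3, 6.2], [0, 0, 0]], [[4.6, 0, 6.4], [0, 0, 0]], [[4.3, 0, 6.5], [0, 0, 0]], [[4, 0, 6.7], [0, 0, 0]], [[3.8, 0, 6.8], [0, 0, 0]]])

```text
t: 15.47
tool_pos: [0.5563, -0.2268, 0.3173]
orientation: [-0.048, 3.139, 0.0]
force: [-1.2, 4.2, 6.9]
opening: 0.0206
gripper_force: 30.0
```

```bash
python3 - <<'E'
from h import *
go([.605,-.2265,.209],91.73)
s=robot.read_state();print(s['opening'],s['gripper_force'])
p,d,c=cam('top');W=world(d,c);print('plat z',np.median(W[225:238,315:330,2]),np.median(W[190:200,312:322,2]))
E
```

```text
t 15.47 shift [-48.8  -1.2 -58.5] turn [0.    0.003 0.   ] q6 -2.07 gp [ 0.5568 -0.2267  0.1503] F [-1.2  4.2  6.9]
0.020648223661439587 30.002185106277466
plat z 0.06758321808605317 0.06763440763532069
```

apply_moves(series=[[[3.5, 0, 7], [0, 0, 0]], [[3.2, 0, 7.1], [0, 0, 0]], [[2.9, 0, 7.2], [0, 0, 0]], [[2.6, 0, 7.4], [0, 0, 0]], [[2.3, 0, 7.5], [0, 0, 0]], [[2, 0, 7.5], [0, 0, 0]], [[1.7, 0, 7.6], [0, 0, 0]], [[1.4, 0, 7.7], [0, 0, 0]]])

```text
t: 16.18
tool_pos: [0.5364, -0.2275, 0.2574]
orientation: [-0.048, 3.141, 0.001]
force: [-4.3, 2.9, 5.7]
opening: 0.0204
gripper_force: 30.0
```

```bash
python3 - <<'E'
from h import *
go([.605,-.2265,.209],91.73)
s=robot.read_state();print(s['opening'],s['gripper_force'])
p,d,c=cam('top');W=world(d,c);print('plat z',np.median(W[225:238,315:330,2]),np.median(W[190:200,312:322,2]))
E
```

```text
t 16.18 shift [ -68.6   -1.  -118.6] turn [0.001 0.    0.   ] q6 -2.09 gp [ 0.5364 -0.2274  0.0904] F [-4.3  2.9  5.7]
0.02039198224905884 30.005376935005188
plat z 0.04482887271225566 0.0446611286481835
```

apply_moves(series=[[[1.2, 0, 7.7], [0, 0, 0]], [[0.8, 0, 7.8], [0, 0, 0]], [[0.5, 0, 7.8], [0, 0, 0]], [[0.2, 0, 7.8], [0, 0, 0]], [[-0.2, 0, 7], [0, 0, 0]], [[-0.4, 0, 4], [0, 0, 0]], [[-0.2, 0, 2], [0, 0, 0]], [[0, 0, 0], [0, 0, 0]]])

```text
t: 16.9
tool_pos: [0.5341, -0.2276, 0.2121]
orientation: [0.047, -3.139, -0.002]
force: [-2.7, 2.5, -1.6]
opening: 0.0205
gripper_force: 30.0
```

```bash
python3 - <<'E'
from h import *
go([.605,-.2265,.209],91.73)
s=robot.read_state();print(s['opening'],s['gripper_force'])
p,d,c=cam('top');W=world(d,c);print('plat z',np.median(W[225:238,315:330,2]),np.median(W[190:200,312:322,2]))
E
```

```text
t 16.90 shift [ -70.6   -0.9 -164. ] turn [ 0.001 -0.002  0.   ] q6 -2.09 gp [ 0.5338 -0.2274  0.0451] F [-2.7  2.5 -1.6]
0.020510774150680606 30.003747045993805
plat z 0.02831708208184236 0.027771826363553798
```

apply_moves(series=[[[-0.1, 0, 1.5], [0, 0, 0]], [[-0.1, 0, 1.5], [0, 0, 0]], [[-0.1, 0, 1.5], [0, 0, 0]], [[0, 0, 0], [0, 0, 0]]])

```text
t: 17.28
tool_pos: [0.5344, -0.2276, 0.2081]
orientation: [0.048, -3.14, -0.001]
force: [-4.9, 4.6, 0.7]
opening: 0.0202
gripper_force: 30.0
```

```bash
python3 - <<'E'
from h import *
go([.605,-.2265,.209],91.73)
p,d,c=cam('top');W=world(d,c);print('plat z',np.median(W[225:238,315:330,2]),np.median(W[190:200,312:322,2]))
E
```

```text
t 17.28 shift [ -70.4   -0.9 -168. ] turn [ 0.001 -0.002  0.   ] q6 -2.09 gp [ 0.5341 -0.2274  0.0411] F [-4.9  4.6  0.7]
plat z 0.026492917349742573 0.02648678687875028
```

apply_moves(series=[[[-0.1, 0, 1.2], [0, 0, 0]], [[-0.1, 0, 1.2], [0, 0, 0]], [[-0.1, 0, 1.2], [0, 0, 0]], [[0, 0, 0], [0, 0, 0]]])

```text
t: 17.67
tool_pos: [0.5347, -0.2276, 0.2046]
orientation: [0.048, -3.14, -0.001]
force: [-4.5, 3.6, 1.9]
opening: 0.0204
gripper_force: 30.0
```

```bash
python3 - <<'E'
from h import *
go([.605,-.2265,.209],91.73)
p,d,c=cam('top');W=world(d,c);print('plat z',np.median(W[225:238,315:330,2]),np.median(W[190:200,312:322,2]))
E
```

```text
t 17.67 shift [ -70.    -0.9 -171.5] turn [ 0.001 -0.001  0.   ] q6 -2.09 gp [ 0.5345 -0.2274  0.0376] F [-4.5  3.6  1.9]
plat z 0.02524159003228199 0.02525038220292042
```

apply_moves(series=[[[-0.1, 0, 1.2], [0, 0, 0]], [[-0.1, 0, 1.2], [0, 0, 0]], [[0, 0, 0], [0, 0, 0]]])

```text
t: 17.97
tool_pos: [0.535, -0.2277, 0.2042]
orientation: [0.048, -3.139, -0.001]
force: [-14.8, 8.0, 20.6]
opening: 0.021
gripper_force: 30.0
```

```bash
python3 - <<'E'
from h import *
go([.605,-.2265,.209],91.73)
p,d,c=cam('top');W=world(d,c);print('plat z',np.median(W[225:238,315:330,2]),np.median(W[190:200,312:322,2]))
E
```

```text
t 17.97 shift [ -69.7   -0.8 -171.9] turn [ 0.001 -0.002  0.   ] q6 -2.09 gp [ 0.5347 -0.2275  0.0372] F [-14.8   8.   20.6]
plat z 0.02514954027513161 0.02539251336789694
```

The lever is on its stop: 20 N up, and the platform no longer sinks. Relax the push, then let go.

apply_moves(series=[[[0.3, 0, -1], [0, 0, 0]], [[0.3, 0, -0.6], [0, 0, 0]], [[0, 0, 0], [0, 0, 0]]])

```text
t: 18.27
tool_pos: [0.5347, -0.2276, 0.2044]
orientation: [0.048, -3.141, -0.001]
force: [-4.2, 4.4, 4.2]
opening: 0.0209
gripper_force: 30.0
```

apply_moves(series=[[[0, 0, 0], [0, 0, 0]], [[0, 0, 0], [0, 0, 0]], [[0, 0, 0], [0, 0, 0]], [[0, 0, 0], [0, 0, 0]], [[0, 0, 0], [0, 0, 0]], [[0, 0, 0], [0, 0, 0]], [[0, 0, 0], [0, 0, 0]], [[0, 0, 0], [0, 0, 0]], [[0, 0, 0], [0, 0, 0]]], claw=0.85)

```text
t: 19.02
tool_pos: [0.5347, -0.2278, 0.2039]
orientation: [-0.048, 3.141, -0.0]
force: [0.3, -0.7, 0.4]
opening: 0.0761
gripper_force: 0.0
```

apply_moves(series=[[[0, 0, -6], [0, 0, 0]], [[0, 0, -15], [0, 0, 0]], [[0, 0, -25], [0, 0, 0]], [[0, 0, -35], [0, 0, 0]], [[0, 0, -38], [0, 0, 0]], [[0, 0, -35], [0, 0, 0]], [[0, 0, -30], [0, 0, 0]], [[0, 0, -20], [0, 0, 0]], [[0, 0, -10], [0, 0, 0]], [[0, 0, 0], [0, 0, 0]], [[0, 0, 0], [0, 0, 0]]])

```text
t: 19.93
tool_pos: [0.5346, -0.2278, 0.4174]
orientation: [0.047, -3.141, -0.0]
force: [-0.1, 0.5, -0.1]
opening: 0.0791
gripper_force: 0.0
```

```bash
python3 - <<'E'
from h import *
go([.605,-.2265,.209],91.73)
p,d,c=cam('top');W=world(d,c);print('plat z',np.median(W[225:238,315:330,2]),np.median(W[190:200,312:322,2]))
p2,d2,c2=cam('scene')
cv2.imwrite('pics/f.png',np.vstack([cv2.resize(p2[200:350,240:440],(400,300),interpolation=3),cv2.resize(p[140:275,270:450],(400,300),interpolation=3)]))
E
```

```text
t 19.93 shift [-70.4  -0.8  41.4] turn [ 0. -0.  0.] q6 -2.09 gp [ 0.5346 -0.2278  0.2504] F [-0.1  0.5 -0.1]
plat z 0.02525769315165749 0.02539312574640573
```

View pics/f.png

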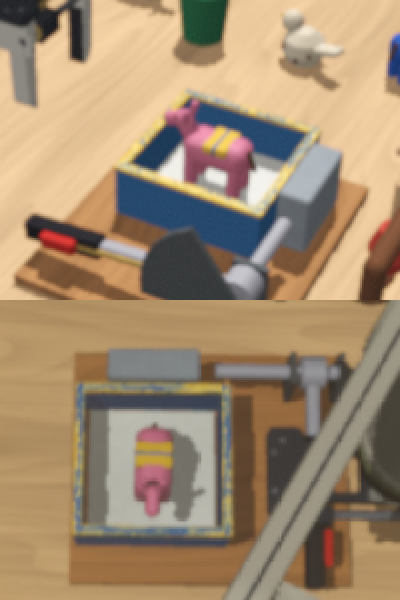

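The platform is down at 25 mm with the donkey standing in the middle. The lever is level with its red button out at (58,240), and the gripper is clear. Handing in.

```bash
python3 -c "
from plant import robot
print(robot.close_job())"
```

```text
the job is handed in; nothing more can be done
None
```

The job is handed in: the donkey stands in the middle of the sunken platform, the lever is fully down with its button sprung out, and I didn't touch the dove, cup or bowl.

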